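# Load the tube rotator

### The job

Load the spare tube into the tube rotator: first turn the wheel (the tubes it already carries are good to push on) until its one empty clip is at the top and opens straight up, and let go of the wheel. Then lay the spare tube from its rest lengthwise on the mouth of that clip and press it down until it has snapped fully home in both clip halves. Last, turn the wheel further until the new tube hangs well below the axle, to see that the clip holds it, and leave it at rest there, without shoving or knocking over the things around.

Things in the scene. Friction and masses are not known exactly. Their poses are not given: they have to be found in the camera images.
- rotator: Tube rotator, fixed: white foot 226 x 130 mm with a control strip 34 mm high along its front edge, a wheel on a level axle, and behind the wheel a drive housing 124 mm wide, 170 mm high, its front face 72 mm behind the wheel's centre. Origin: on the bench, straight below the wheel's centre. x runs along the axle from the open front to the housing, z up.
- axle (a point): Centre of the wheel, on the axle, 127 mm above the bench; axes as the rotator's. The wheel turns both ways without end, under a steady drag of about 0.22 N m: it stays where it is left. 3 to 6 N turns it, pushed sideways at a tube near the top; tubes more than 45 degrees short of the top are badly placed, a finger slides up over them.
- wheel: The wheel, origin at its centre, turning about x. Two discs 114 mm across, 6 mm thick, at x = -30 and +30 mm on a hub 38 mm across; between the clips on the discs a 48 mm gap. Six places 60 degrees apart, tube centre lines 80 mm from the axle and parallel to it. The empty one lies at the wheel's +z; the other five hold tubes like the spare one, fast: push these sideways in the gap to turn it.
- clip (a point): The empty place: two sprung steel clips 12 mm wide, one on each disc, 60 mm apart. Origin: middle of the seated tube's centre line, 80 mm from the axle. x along the axle, z radially out of the mouth (up when at the top). It starts on the wheel's underside. Arms reach past the tube's widest point: 22 mm between the noses, 31 mm between the flared lips, lip tips 16 mm outside the origin.
- mouth (a point): Where the centre line of a tube laid on the clip's mouth lies, 18 mm outside the seat (clip). Pressed at its middle with about 10 N (up to 15) the tube springs the arms apart; some 5 mm down they snap over it and draw it on to its seat, 18 mm down in all. Pulling it out takes more than 10 N. Fingers holding the tube by its middle fit between the two clips.
- tube_mid (a point): Spare tube: closed round plastic tube with a cone end and a ribbed grey screw cap, 116 mm long, body 28 mm across, cap 34 mm across and 14 mm long, 40 to 70 g. Point: its centre, half-way along; x runs along it from cap to cone. It lies level, 42 mm above the bench. In the clip its middle belongs at the clip's middle within 8 mm, so that the cap stands clear; either way round.
- rest: Tube rest (fixed): a white foot 88 x 62 mm, 8 mm thick, with two saddle-shaped forks 64 mm apart (each 9 mm thick along x) that carry the tube 42 mm above the bench. Origin: centre of its underside; x runs along the tube. The tube's body is free for 55 mm between the forks.
- wash_bottle: Bystander: squeeze bottle with a bent spout, 108 x 67 x 215 mm, loose. Origin: centre of its underside.
- amber_bottle: Bystander: small brown bottle with a black cap, 60 mm across, 122 mm high, loose. Origin: centre of its underside.
- beaker: Bystander: clear 45 mm beaker, 56 mm high, loose. Origin: centre of its underside.
- filter_box: Bystander: small white carton, 70 x 100 x 45 mm, loose. Origin: centre of its underside.
Mind the look-alikes: they are no part of the job. Leave any blue look-alike of the part that bears tube_mid alone.

How it is judged:
On the way, in this order (a step that is already met when the one before it is completed fails the run):
1. the empty clip stands at the top of the wheel, opening upward within 0.25 rad, the wheel at rest and let go, the spare tube still in its rest (angle between clip's own z axis and vertical below 0.25 rad and angular speed of wheel below 0.1 rad/s and contact force between the fingers and wheel below 0.2 N and distance between tube_mid and rest below 0.055 m), for 0.2 s.
2. with the clip at the top (within 0.4 rad) the tube has snapped home: centre line within 3 mm of the seat, in line within 0.08 rad, lengthwise within 12 mm (angle between clip's own z axis and vertical below 0.4 rad and z of tube_mid in the frame of clip between -0.003 and 0.003 m and y of tube_mid in the frame of clip between -0.003 and 0.003 m and x of tube_mid in the frame of clip between -0.012 and 0.012 m and angle between the x axis of tube_mid and the x axis of clip, either way round below 0.08 rad), for 0.2 s.
At the end, for the whole second after the job is handed in: The spare tube sits snapped home in the clip (centre line within 3 mm of the seat, in line within 0.08 rad, lengthwise within 12 mm of the middle), the clip points more than 1.8 rad from straight up so that the tube hangs below the axle, and the wheel is at rest (angle between clip's own z axis and vertical above 1.8 rad and angular speed of wheel below 0.1 rad/s and z of tube_mid in the frame of clip between -0.003 and 0.003 m and y of tube_mid in the frame of clip between -0.003 and 0.003 m and x of tube_mid in the frame of clip between -0.012 and 0.012 m and angle between the x axis of tube_mid and the x axis of clip, either way round below 0.08 rad); the robot touches nothing.
It fails at once if a bystander (wash bottle, brown bottle, beaker, filter carton) shifted by more than 40 mm or knocked over (distance of any of wash_bottle, amber_bottle, beaker, filter_box from where it was at the start of the episode above 0.04 m or angle between any of wash_bottle, amber_bottle, beaker, filter_box's own z axis and vertical above 0.6 rad).
It also fails if it takes over 72 s, if anything falls off the work surface, if the arm or the gripper's body presses on something with over 40 N, if the wrist force passes 120 N, or if a joint passes its speed limit or range.

### The arm

A 6-joint arm with a two-finger parallel gripper is mounted at the origin on a cart in front of the work surface, level with it; the furniture and walls round the work are solid. World frame = base frame: x ahead of the robot, y to its left, z up, the work surface at z = 0. Lengths are in m, angles in rad, forces in N, time in s.
With the tool pointing down it reaches from about 0.35 to 0.775 m from the base axis. Payload 7.3 kg.
Tool frame: the origin (TCP) lies on the centre line of the jaws, within the pads' length; the fingertips stand ahead of it and the grasp point (between the pads) lies 2 mm behind it (robot.tip_reach is the z of the fingertips in the tool frame, in m); z points along the fingers, y is the line along which they close (so a half turn about z gives the same grasp; the last joint's range is limited). The gripper opens to 92 mm and grips with 3 to 60 N. Pads are 19 mm wide; open, the fingers measure 130 mm over their backs; the gripper's body (75 mm by 190 mm) begins 47 mm behind the grasp point.
Start: joints at [-1.411, 0.342, 1.524, -0, 1.275, -0.146], TCP at [0.158, -0.501, 0.222] pointing down, gripper open.
Joint ranges: [-2.53, 2.53], [-0.77, 2.02], [0.04, 2.7], [-1, 4.14], [0.28, 2.66], [-3.11, 3.11]. Speed limits (rad/s): [2.57, 2.57, 3.14, 3.14, 3.14, 3.14].

### API

Orientations are given as a rotation vector (axis times angle).
In Python, from plant import telemetry, grab_frame, get_calibration, robot, look_for, trace gives the robot as it stands. The module is installed in compiled form; this text tells all that it offers.
- The arm moves only by the shell command python3 -m crank 'ROWS' [OPENING]. ROWS is JSON, a list of rows, each an object with "slide": the shift along the world's x, y, z in m, a list of three; "roll": the turn about the world's z in rad. A call has 1 to 8 rows; each row shifts and turns the commanded pose from where the row before left it; what a row does not reach is not made up. A row lasts 1/8 s, in which the tool goes at most 62.5 mm and 10.7 degrees, less where a joint would pass 70% of its speed; a pose out of reach is approached as far as the arm can. A call is refused whole if a number of a shift passes 0.0625 or a number of a turn 0.188, either way. A call with a gripper value outside its range is refused whole. OPENING is the opening, from 0 (shut) to 1 (fully open), set as the call begins (- or left out, the last holds). The fingers move at their own pace and stop on an object; the grip force is fixed at half the most. Time passes only in rows, so rows that do not move let the fingers close. It gives the time, the measured TCP pose, the force, the opening and the grip force at its end, in the units of the state.
- telemetry.get_state(): the state, without advancing time (a new reading comes with each control period).
- grab_frame(name): name is "side" or "top"; returns (picture, depth): 384x512x3 uint8, red, green, blue; 384x512 float32, m along the optical axis (not along the pixel's ray), 0 where there is no reading.
- get_calibration(name): a dict with "K" (3x3 intrinsics, pixels), "cam_to_world" (4x4, takes a point from camera to world coordinates). Camera axes: x right, y down, z forward; pixel columns grow to the right and rows downward; lengths in m; the calibration is good to about 2 mm. A picture is of the moment at which its call begins. get_calibration takes no time and is no camera call.
- robot.close_job(): hands the job in; it is judged then, once.
Trained networks look in the newest picture that a camera, given by its name, has taken for a name from the list of things; names that differ only in an ending like _2 or _b are one class to them, and where a whole thing is asked for, a point or a joint stands for the part that bears it (a point fixed in the world has none). Each returns a list of dicts, best first, with "conf" (0 to 1); they miss things now and then, are a little off and sometimes report something else, mostly with a low value. They report only what shows in the picture. A call takes as long as a camera call. They do not tell look-alikes from the thing itself.
- look_for(camera, query): "extent" ([left, top, right, bottom] in pixels, round what is visible of it).
- trace(camera, query): "pixels" (384x512 bool, what is visible of it) and "extent" ([left, top, right, bottom] in pixels, round what is visible of it).
The state is a dict: "time_s": time; "q": joint angles; "qvel": joint speeds; "joint_torque": joint torques, N m; "ee_pos": TCP position; "ee_rot": TCP orientation; "ft_force": force on the tool from outside, world axes, zero at the start; "ft_torque": the same for the moment, N m; "width": finger opening in m; "grasp_force": force on a finger pad.
Only numpy, scipy, OpenCV 4.12 (cv2) and the standard library are available. Lean on these libraries where they do the work, as an engineer would, in place of code of your own. Each camera call takes 0.05 s, during which the arm holds its last target. There are 200 camera calls.

## Working session

There is one attempt and no reset: what is moved stays moved. The work goes in short steps, Python scripts to look and compute and a shell command to move; the robot and the scene stay as the last step left them, time stands still between calls to the robot, and variables do not carry over. Pictures are saved under pics/ and viewed, at most 10 in all, crops included, and the job is handed in when it is done.

```bash
mkdir -p pics
cat > h.py <<'E'
import numpy as np, cv2
from plant import telemetry, grab_frame, get_calibration, robot, look_for, trace
def cloud(cam,d):
    c=get_calibration(cam);K=np.array(c["K"]);T=np.array(c["cam_to_world"])
    v,u=np.mgrid[:d.shape[0],:d.shape[1]]
    p=np.stack([(u-K[0,2])/K[0,0]*d,(v-K[1,2])/K[1,1]*d,d],-1)
    return p@T[:3,:3].T+T[:3,3]
E
python3 - <<'E'
from h import *
im=[]
for c in("side","top"):
    p,d=grab_frame(c);im.append(p);P=cloud(c,d);np.save(c+".npy",P)
    print(c,np.round(get_calibration(c)["cam_to_world"],2).tolist())
    for n in["tube_mid","rest","rotator","wheel","clip","wash_bottle","amber_bottle","beaker","filter_box"]:
        for r in trace(c,n)[:3]:
            q=P[r["pixels"]&(d>0)]
            print(n,round(r["conf"],2),np.round(r["extent"]).tolist(),np.round(np.median(q,0),3) if len(q) else '',np.round(np.percentile(q,[3,97],axis=0),3).tolist() if len(q) else '')
    cv2.imwrite(f"pics/{c}0.png",p[:,:,::-1])
print(robot.tip_reach,telemetry.get_state())
E
```

```text
side [[-0.31, -0.68, 0.67, -0.36], [-0.95, 0.21, -0.23, 0.28], [0.01, -0.71, -0.71, 1.07], [0.0, 0.0, 0.0, 1.0]]
tube_mid 0.84 [204.0, 233.0, 217.0, 266.0] [0.412 0.172 0.051] [[0.371, 0.15, 0.006], [0.467, 0.194, 0.058]]
tube_mid 0.65 [152.0, 244.0, 186.0, 271.0] [0.44  0.307 0.024] [[0.397, 0.271, -0.003], [0.482, 0.347, 0.033]]
tube_mid 0.16 [258.0, 166.0, 320.0, 242.0] [ 0.498 -0.079  0.159] [[0.417, -0.169, 0.015], [0.582, -0.032, 0.212]]
rest 0.79 [203.0, 240.0, 223.0, 261.0] [0.434 0.151 0.007] [[0.389, 0.134, 0.003], [0.466, 0.199, 0.011]]
rest 0.29 [236.0, 212.0, 266.0, 249.0] [0.459 0.034 0.043] [[0.422, -0.003, 0.007], [0.519, 0.065, 0.048]]
rotator 0.58 [264.0, 164.0, 316.0, 243.0] [ 0.497 -0.078  0.158] [[0.368, -0.166, 0.014], [0.582, -0.03, 0.214]]
wheel 0.58 [260.0, 170.0, 305.0, 225.0] [ 0.481 -0.072  0.154] [[0.417, -0.151, 0.056], [0.549, -0.028, 0.215]]
clip 0.68 [264.0, 169.0, 303.0, 222.0] [ 0.476 -0.07   0.154] [[0.418, -0.147, 0.058], [0.521, -0.03, 0.214]]
wash_bottle 0.79 [130.0, 188.0, 158.0, 236.0] [0.569 0.353 0.097] [[0.558, 0.323, 0.008], [0.595, 0.383,
[... 1579 characters left out ...]
]]
0.017 {'time_s': 1.0, 'q': array([-1.41100160e+00,  3.41984787e-01,  1.52409382e+00,  1.30867703e-05,
        1.27541999e+00, -1.46009064e-01]), 'qvel': array([-3.36344868e-05, -8.17833670e-04, -9.21816881e-04,  2.52070608e-03,
        1.65530010e-03,  9.03376879e-04]), 'joint_torque': array([-2.66744983e-04, -4.31138599e+01, -2.44481456e+01,  7.19543430e-02,
        4.84105269e-02, -2.53655044e-07]), 'ee_pos': array([ 0.15807962, -0.50065275,  0.22205057]), 'ee_rot': array([3.10484855e+00, 4.78465727e-01, 2.06840007e-05]), 'ft_force': array([ 0.43703686, -0.47718371,  0.36304954]), 'ft_torque': array([0.01802963, 0.03903246, 0.02502159]), 'grasp_force': 0.0, 'width': 0.09177202266021485}
```

Run:
```python
import cv2,numpy as np
s=cv2.imread("pics/side0.png")[150:285,125:335];t=cv2.imread("pics/top0.png")[155:250,145:345]
s=cv2.resize(s,(600,386),interpolation=cv2.INTER_CUBIC)
t=cv2.resize(t,(800,380),interpolation=cv2.INTER_CUBIC)
cv2.imwrite("pics/s1.png",s);cv2.imwrite("pics/t1.png",t)
```

```text
(no output)
```

View pics/s1.png

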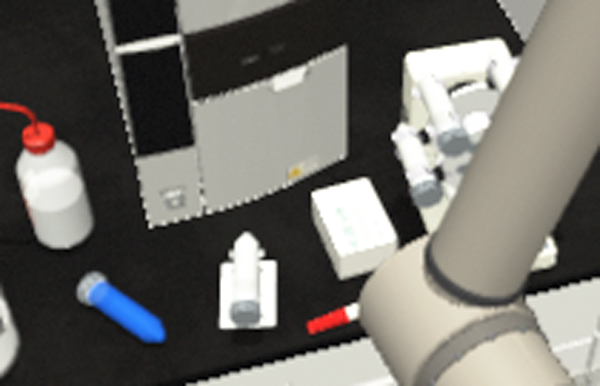

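View pics/t1.png

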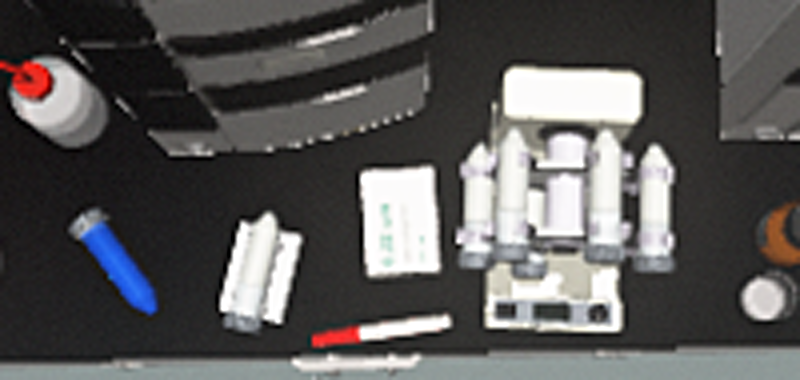

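White spare tube lies in the white rest at (257,270) of the top crop (full picture ~(209,222)). The blue tube at (115,260), lying on the bench, is the look-alike and I leave it alone. The wheel has tubes near ±30° and ±90°, and a lower cap at (530,265), so the empty clip is on the lower right. I'll fit the geometry next.

```bash
cat >> h.py <<'E'
from scipy.optimize import least_squares
def fit_wheel(P,guess,empty=None,full=False):
    # P Nx3; params cx,cy,yaw,theta(tube phase). angle a measured from up toward +y_rot... (lean toward -y = negative)
    cx,cy,yaw,th=guess
    def loc(p,Q):
        c,s=np.cos(p[2]),np.sin(p[2]);dx,dy=Q[:,0]-p[0],Q[:,1]-p[1]
        return c*dx+s*dy,-s*dx+c*dy,Q[:,2]-.127
    x,y,z=loc(guess,P)
    r=np.hypot(y,z);Q=P[(abs(x)<.06)&(r>.062)&(r<.105)&(z>-.02)]
    def f(p):
        x,y,z=loc(p,Q);a=np.arctan2(y,z)-p[3];a=(a+np.pi/6)%(np.pi/3)-np.pi/6;r=np.hypot(y,z)
        return np.sqrt((r*np.cos(a)-.08)**2+(r*np.sin(a))**2)-.014
    best=min((least_squares(f,[cx,cy,yaw,t],loss="soft_l1",f_scale=.002) for t in np.arange(th-.5,th+.5,.25)),key=lambda s:s.cost)
    return best.x,len(Q),np.median(abs(f(best.x)))
E
python3 - <<'E'
from h import *
for c in("top","side"):
    P=np.load(c+".npy").reshape(-1,3)
    M=P[(P[:,0]>.36)&(P[:,0]<.56)&(P[:,1]>-.23)&(P[:,1]<-.02)&(P[:,2]>.09)]
    if c=="side": M=M[(M[:,2]<.23)]
    print(c,fit_wheel(M,[.46,-.117,0,np.pi/6]))
    B=P[(P[:,0]>.5)&(P[:,0]<.66)&(P[:,1]>-.25)&(P[:,1]<.0)&(abs(P[:,2]-.17)<.008)]
    if len(B)>9: print("housing",cv2.minAreaRect(B[:,:2].astype(np.float32)))
    T=P[(P[:,0]>.33)&(P[:,0]<.52)&(P[:,1]>.1)&(P[:,1]<.23)]
    R=T[(T[:,2]>.005)&(T[:,2]<.014)];print("rest",cv2.minAreaRect(R[:,:2].astype(np.float32)))
    t=T[(T[:,2]>.045)&(T[:,2]<.065)];m=t.mean(0);u=np.linalg.svd((t-m)[:,:2])[2][0];s=(t-m)[:,:2]@u
    print("tube",m,u,np.degrees(np.arctan2(u[1],u[0])),np.percentile(s,[0,2,50,98,100]),t[:,2].max(),cv2.minAreaRect(t[:,:2].astype(np.float32)))
P=np.load("top.npy").reshape(-1,3)
x=P[(P[:,0]>.3)&(P[:,0]<.7)&(P[:,1]>-.3)&(P[:,1]<.0)&(P[:,2]>.002)]
for a in(.03,.035):pass
S=x[(abs(x[:,2]-.034)<.006)&(x[:,0]<.42)];print("strip",cv2.minAreaRect(S[:,:2].astype(np.float32)))
E
```

```text
top (array([ 0.71485307, -0.13679978, -0.0722074 ,  0.71312283]), 1028, np.float64(0.001753580474147724))
housing ((0.5447843670845032, -0.12442408502101898), (0.11896266788244247, 0.09138573706150055), 87.8525161743164)
rest ((0.43358907103538513, 0.1643543839454651), (0.12890608608722687, 0.15742409229278564), 88.73859405517578)
tube [0.42025619 0.17149656 0.05336016] [-0.97198987  0.23502275] 166.40703642776666 [-0.06286589 -0.05637747  0.00160852  0.04918982  0.05102062] 0.06478371317683695 ((0.4263995885848999, 0.17141695320606232), (0.029951758682727814, 0.11379066109657288), 77.55430603027344)
side (array([ 0.65340945, -0.13344562, -0.06554179,  0.71424122]), 641, np.float64(0.001513702608853501))
housing ((0.5449404716491699, -0.12466681748628616), (0.12279140949249268, 0.09133314341306686), 86.93788146972656)
rest ((0.4178292155265808, 0.14431345462799072), (0.1161569207906723, 0.09620161354541779), 73.35826873779297)
tube [0.41559108 0.17104906 0.0525055 ] [-0.96908231  0.24673766] 165.71545251941063 [-0.06531947 -0.05694595  0.00134712  0.04581     0.04657861] 0.06073418925217844 ((0.4247392416000366, 0.16885846853256226), (0.030560044571757317, 0.1118374764919281), 75.41970825195312)
strip ((0.38213467597961426, -0.11336563527584076), (0.12773264944553375, 0.031148824840784073), 88.45498657226562)
```

Run:
```python
from h import *
P3=np.load("top.npy");P=P3.reshape(-1,3)
yaw=-.069;c,s=np.cos(yaw),np.sin(yaw);o=np.array([.468,-.120])
d=P[:,:2]-o;x=c*d[:,0]+s*d[:,1];y=-s*d[:,0]+c*d[:,1];z=P[:,2];r=np.hypot(y,z-.127)
def h(m,n):
    H,e=np.histogram(x[m],np.arange(-.13,.14,.005));print(n,{round(float(a)*1000):int(k) for a,k in zip(e,H) if k})
h((r<.058)&(r>.03)&(z>.1),"disc (bin start mm)")
h((z>.16)&(z<.176)&(abs(y)<.1)&(x>.06),"housing")
h((z>.002)&(z<.05)&(abs(y)<.08),"foot")
for lo,hi in((.5,.95),(-.55,-.1),(-1.6,-1.2)):
    a=np.arctan2(y,z-.127);m=(a>lo)&(a<hi)&(r>.075)&(r<.1)&(abs(x)<.1);print(lo,np.percentile(x[m],[0,2,98,100]))
m=(r<.1)&(z<.1)&(z>.02)&(abs(x)<.08);
for v in range(212,228,2):print(v,[tuple(np.round(P3[v,u]*1000).astype(int)) for u in(274,277,280,285,290,294,297)])
```

```text
disc (bin start mm) {-35: 12, -30: 20, -25: 10, 25: 17, 30: 24, 35: 11, 65: 1, 70: 33, 75: 58, 80: 36, 85: 30, 90: 34, 95: 28, 100: 29, 105: 31, 110: 28, 115: 26, 120: 10}
housing {70: 8, 75: 44, 80: 52, 85: 46, 90: 51, 95: 41, 100: 45, 105: 51, 110: 42, 115: 39, 120: 16}
foot {-125: 3, -120: 4, -115: 11, -110: 9, -105: 42, -100: 48, -95: 43, -90: 52, -85: 47, -80: 39, -75: 38, -70: 36, -65: 47, -60: 44, -55: 35, -50: 33, -45: 31, -40: 24, -35: 13, -30: 11, -25: 1, 0: 1, 5: 2, 10: 6, 15: 2, 20: 3, 25: 3, 30: 4, 35: 1, 65: 3, 70: 13, 75: 4, 80: 3, 85: 3, 90: 3, 95: 2, 100: 3, 105: 3, 110: 2, 115: 1, 125: 1}
0.5 [-0.05569201 -0.05511539  0.05217186  0.08815919]
-0.55 [-0.05487106 -0.05433422  0.05239359  0.05804498]
-1.6 [-0.0545565  -0.05394283  0.05633364  0.06174541]
212 [(np.int64(442), np.int64(-71), np.int64(201)), (np.int64(444), np.int64(-82), np.int64(184)), (np.int64(445), np.int64(-93), np.int64(177)), (np.int64(444), np.int64(-110), np.int64(182)), (np.int64(450), np.int64(-133), np.int64(135)), (np.int64(439), np.int64(-137), np.int64(218)), (np.int64(439), np.int64(-147),
[... 1660 characters left out ...]
425), np.int64(-173), np.int64(19))]
224 [(np.int64(416), np.int64(-80), np.int64(51)), (np.int64(414), np.int64(-91), np.int64(62)), (np.int64(414), np.int64(-102), np.int64(61)), (np.int64(418), np.int64(-126), np.int64(18)), (np.int64(418), np.int64(-146), np.int64(15)), (np.int64(418), np.int64(-162), np.int64(11)), (np.int64(417), np.int64(-173), np.int64(17))]
226 [(np.int64(411), np.int64(-83), np.int64(15)), (np.int64(411), np.int64(-94), np.int64(16)), (np.int64(411), np.int64(-106), np.int64(12)), (np.int64(411), np.int64(-126), np.int64(10)), (np.int64(410), np.int64(-145), np.int64(14)), (np.int64(409), np.int64(-161), np.int64(18)), (np.int64(409), np.int64(-172), np.int64(19))]
```

```bash
python3 -m crank '[{"slide":[0.02,0.02,0.02],"roll":0},{"slide":[0.04,0.04,0.02],"roll":-0.06},{"slide":[0.04,0.04,0.02],"roll":-0.06},{"slide":[0.04,0.04,0.005],"roll":-0.06},{"slide":[0.04,0.04,0],"roll":-0.06},{"slide":[0.04,0.04,0],"roll":-0.06},{"slide":[0.04,0.04,0],"roll":-0.06},{"slide":[0.04,0.04,0],"roll":-0.015}]' 0
```

```text
time_s: 2.0
ee_pos: [0.4592, -0.1992, 0.2872]
ee_rot: [3.139, -0.11, 0.001]
ft_force: [0.7, 0.1, -0.0]
width: 0.0166
grasp_force: 0.0
```

```bash
python3 -m crank '[{"slide":[0.004,0.005,-0.04],"roll":0},{"slide":[0,0,-0.045],"roll":0},{"slide":[0,0,0],"roll":0},{"slide":[0.001,0.014,0],"roll":0},{"slide":[0.001,0.012,0],"roll":0},{"slide":[0.001,0.012,0],"roll":0}]' 0; python3 -m crank '[{"slide":[0.001,0.012,0],"roll":0},{"slide":[0.001,0.012,-0.002],"roll":0},{"slide":[0.001,0.011,-0.003],"roll":0},{"slide":[0.001,0.010,-0.003],"roll":0},{"slide":[0,0.010,-0.003],"roll":0},{"slide":[0,0,0],"roll":0}]'
python3 - <<'E'
from h import *
p,d=grab_frame("top");P=cloud("top",d);np.save("top.npy",P)
cv2.imwrite("pics/t2.png",cv2.resize(p[165:250,220:340],(720,510),interpolation=cv2.INTER_CUBIC)[:,:,::-1])
E
```

```text
time_s: 2.75
ee_pos: [0.4657, -0.1597, 0.2056]
ee_rot: [3.132, -0.107, 0.006]
ft_force: [-12.5, -13.3, 29.5]
width: 0.0002
grasp_force: 15.2
time_s: 3.5
ee_pos: [0.4693, -0.1018, 0.1917]
ee_rot: [3.139, -0.107, 0.002]
ft_force: [-1.2, -1.2, 1.4]
width: 0.0004
grasp_force: 0.3
```

View pics/t2.png

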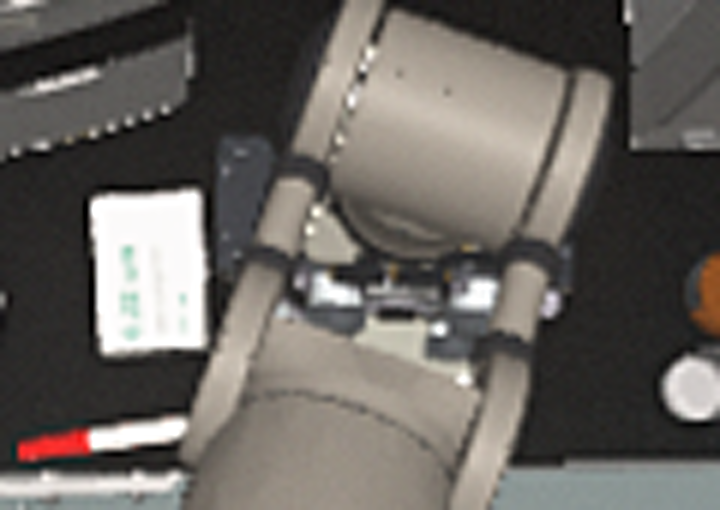

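The arm hides the wheel, and the push peaked at about 30 N (upward 29.5), so the finger may have ridden up. I'll lift and look.

```bash
python3 -m crank '[{"slide":[0,0,0.045],"roll":0},{"slide":[0,0,0.05],"roll":0},{"slide":[-0.01,-0.05,0],"roll":0},{"slide":[-0.02,-0.06,0],"roll":0},{"slide":[-0.03,-0.05,0],"roll":0},{"slide":[-0.03,-0.05,0],"roll":0},{"slide":[0,0,0],"roll":0}]'
python3 - <<'E'
from h import *
for c in("top","side"):
    p,d=grab_frame(c);P=cloud(c,d).reshape(-1,3)
    M=P[(P[:,0]>.36)&(P[:,0]<.56)&(P[:,1]>-.23)&(P[:,1]<-.02)&(P[:,2]>.09)&(P[:,2]<.226)]
    print(c,fit_wheel(M,[.469,-.120,-.069,.4]))
    cv2.imwrite(f"pics/{c}3.png",cv2.resize(p[150:250,225:345],(720,600),interpolation=cv2.INTER_CUBIC)[:,:,::-1])
E
```

```text
time_s: 4.42
ee_pos: [0.377, -0.3147, 0.2855]
ee_rot: [-3.139, 0.118, 0.002]
ft_force: [0.1, 0.7, 0.3]
width: 0.0003
grasp_force: 0.0
top (array([ 0.73164116, -0.13720798, -0.06761888,  0.55120658]), 907, np.float64(0.0017766999791297925))
side (array([ 0.69952179, -0.13973863, -0.07899747,  0.54883167]), 440, np.float64(0.0018825896620726723))
```

View pics/top3.png

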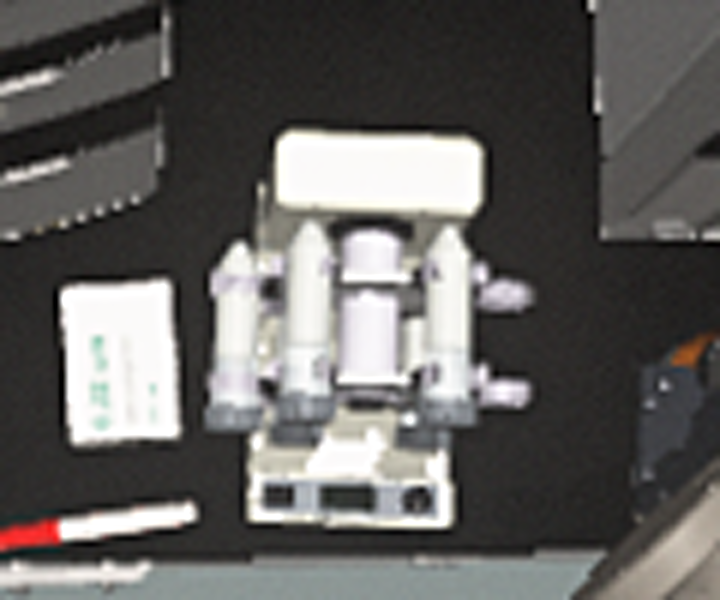

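The empty clip is now at the right, crop (500,290)/(500,390), i.e. about −88°. Tubes stand at +31° and −28°. Next I push the −28° tube to about +58°, at a slower pace.

```bash
python3 -m crank '[{"slide":[0.03,0.04,0],"roll":0},{"slide":[0.03,0.04,0],"roll":0},{"slide":[0.028,0.04,0],"roll":0},{"slide":[0,0,-0.05],"roll":0},{"slide":[0,0,-0.047],"roll":0},{"slide":[0,0.0,0],"roll":0},{"slide":[0,0.006,0],"roll":0},{"slide":[0.001,0.008,0],"roll":0}]';  python3 -m crank '[{"slide":[0,0.008,0],"roll":0},{"slide":[0.001,0.008,0],"roll":0}]'; python3 -m crank '[{"slide":[0,0.008,0],"roll":0},{"slide":[0.001,0.008,0],"roll":0},{"slide":[0.001,0.008,0],"roll":0}]'
```

```text
time_s: 5.52
ee_pos: [0.4686, -0.1803, 0.1924]
ee_rot: [3.132, -0.106, 0.004]
ft_force: [-13.9, -15.8, 23.8]
width: 0.0001
grasp_force: 14.1
time_s: 5.78
ee_pos: [0.4698, -0.1684, 0.1976]
ee_rot: [3.123, -0.106, 0.011]
ft_force: [-21.3, -21.1, 51.5]
width: 0.0004
grasp_force: 26.5
time_s: 6.15
ee_pos: [0.473, -0.1387, 0.1925]
ee_rot: [3.136, -0.109, 0.011]
ft_force: [0.5, -2.9, 3.3]
width: 0.0006
grasp_force: 2.1
```

```bash
python3 -m crank '[{"slide":[0.000,0.008,0],"roll":0},{"slide":[0,0.008,-0.001],"roll":0},{"slide":[0.001,0.008,-0.002],"roll":0}]'; python3 -m crank '[{"slide":[0.001,0.008,-0.002],"roll":0},{"slide":[0,0.007,-0.003],"roll":0},{"slide":[0.001,0.007,-0.003],"roll":0}]';python3 -m crank '[{"slide":[0.000,0.006,-0.003],"roll":0},{"slide":[0,0.005,-0.002],"roll":0},{"slide":[0,0,0],"roll":0}]'
```

```text
time_s: 6.52
ee_pos: [0.4722, -0.1132, 0.1859]
ee_rot: [-3.14, 0.108, 0.001]
ft_force: [-0.1, -2.1, 2.1]
width: 0.0006
grasp_force: 1.7
time_s: 6.9
ee_pos: [0.474, -0.0914, 0.1775]
ee_rot: [-3.14, 0.109, 0.002]
ft_force: [-0.9, -2.7, 1.9]
width: -0.0001
grasp_force: 1.5
time_s: 7.28
ee_pos: [0.4741, -0.0801, 0.1728]
ee_rot: [-3.139, 0.108, 0.001]
ft_force: [0.3, 0.5, 0.4]
width: 0.0006
grasp_force: 0.0
```

```bash
python3 -m crank '[{"slide":[0,0,0.055],"roll":0},{"slide":[0,0,0.055],"roll":0},{"slide":[-0.008,0.05,0],"roll":-0.06},{"slide":[-0.01,0.05,0],"roll":-0.06},{"slide":[-0.01,0.05,0],"roll":-0.05},{"slide":[-0.01,0.05,0],"roll":0},{"slide":[-0.01,0.05,0],"roll":0},{"slide":[0,0,0],"roll":0}]' 0.6
python3 - <<'E'
from h import *
for c in("top","side"):
    p,d=grab_frame(c);P=cloud(c,d).reshape(-1,3)
    M=P[(P[:,0]>.36)&(P[:,0]<.56)&(P[:,1]>-.23)&(P[:,1]<-.02)&(P[:,2]>.09)&(P[:,2]<.226)]
    for t in(-.1,.4,.9): print(c,fit_wheel(M,[.469,-.120,-.069,t]))
    q=P[(P[:,0]>.36)&(P[:,0]<.56)&(abs(P[:,1]+.12)<.03)&(P[:,2]>.2)&(P[:,2]<.23)];print(len(q),q.mean(0) if len(q) else '')
    cv2.imwrite(f"pics/{c}4.png",cv2.resize(p[150:250,195:315],(720,600),interpolation=cv2.INTER_CUBIC)[:,:,::-1])
E
```

```text
time_s: 8.28
ee_pos: [0.425, 0.1719, 0.2829]
ee_rot: [-3.119, 0.367, 0.002]
ft_force: [-0.4, -0.7, 1.1]
width: 0.0551
grasp_force: 0.0
top (array([ 0.88559869, -0.14296458, -0.05734757, -0.13545069]), 695, np.float64(0.001856475489825692))
top (array([ 1.04165452, -0.15192393, -0.05734775,  0.91174686]), 695, np.float64(0.0018564789301772806))
top (array([ 0.92852678, -0.14542914, -0.05734765,  0.91174686]), 695, np.float64(0.0018564772188001625))
36 [ 0.46526749 -0.13220133  0.21601794]
side (array([ 1.13855465, -0.16790353, -0.06983899, -0.13249133]), 767, np.float64(0.0015979185779867369))
side (array([ 1.17781804, -0.17065015, -0.06983904,  0.91470622]), 767, np.float64(0.001597916939358856))
side (array([ 1.17781804, -0.17065015, -0.06983904,  0.91470622]), 767, np.float64(0.001597916939358856))
40 [ 0.45305491 -0.13544448  0.21064801]
```

View pics/top4.png

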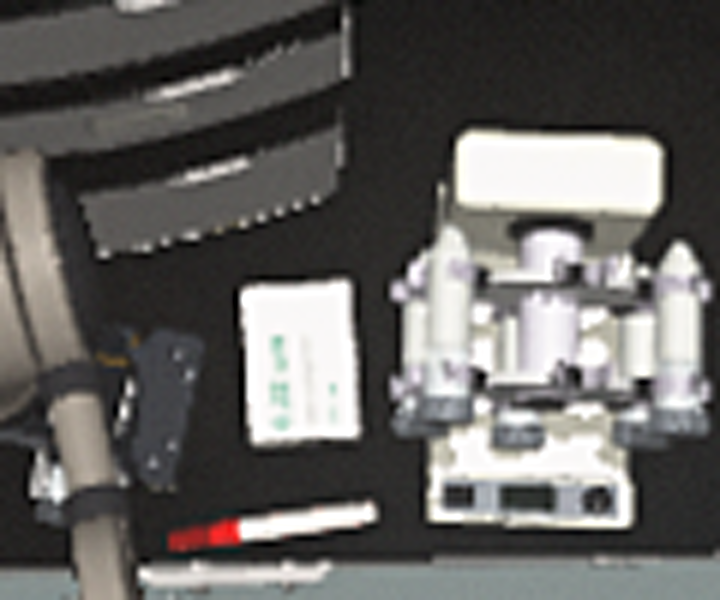

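```bash
python3 -m crank '[{"slide":[0.001,-0.001,-0.05],"roll":0},{"slide":[0,0,-0.06],"roll":0},{"slide":[0,0,-0.06],"roll":0},{"slide":[0,0,-0.04],"roll":0},{"slide":[0,0,-0.02],"roll":0},{"slide":[0,0,-0.013],"roll":0},{"slide":[0,0,0],"roll":0}]'; python3 -m crank '[{"slide":[0,0,0],"roll":0},{"slide":[0,0,0],"roll":0},{"slide":[0,0,0],"roll":0},{"slide":[0,0,0],"roll":0}]' 0
```

```text
time_s: 9.25
ee_pos: [0.4273, 0.1672, 0.0397]
ee_rot: [3.118, -0.377, -0.002]
ft_force: [0.0, 0.2, 0.2]
width: 0.0549
grasp_force: 0.0
time_s: 9.75
ee_pos: [0.4277, 0.1685, 0.0406]
ee_rot: [-3.118, 0.375, -0.002]
ft_force: [-0.0, 2.6, 3.6]
width: 0.0251
grasp_force: 29.6
```

```bash
python3 -m crank '[{"slide":[0,0,0.03],"roll":0},{"slide":[0,0,0.05],"roll":0},{"slide":[0,0,0.05],"roll":0},{"slide":[0,0,0.06],"roll":0},{"slide":[0,0,0.05],"roll":0},{"slide":[0.005,-0.04,0.005],"roll":0.025},{"slide":[0.005,-0.05,0],"roll":0.03},{"slide":[0.01,-0.05,0],"roll":0.03}]'; python3 -m crank '[{"slide":[0.01,-0.05,0],"roll":0.03},{"slide":[0.005,-0.05,0],"roll":0.03},{"slide":[0.005,-0.04,0],"roll":0.02},{"slide":[0,-0.0215,0],"roll":0},{"slide":[0,0,0],"roll":0},{"slide":[0,0,0],"roll":0}]'
python3 - <<'E'
from h import *
for c in("top","side"):
    p,d=grab_frame(c);P=cloud(c,d);
    r=trace(c,"tube_mid")[:4]
    for k in r:
        q=P[k["pixels"]&(d>0)];print(c,round(k["conf"],2),np.round(k["extent"]),np.round(np.median(q,0),3))
    Q=P.reshape(-1,3);np.save(c+".npy",P)
    q=Q[(abs(Q[:,0]-.468)<.09)&(abs(Q[:,1]+.133)<.06)&(Q[:,2]>.245)&(Q[:,2]<.31)];print(len(q))
    cv2.imwrite(f"pics/{c}5.png",cv2.resize(p[150:250,225:345],(720,600),interpolation=cv2.INTER_CUBIC)[:,:,::-1])
E
```

```text
time_s: 10.75
ee_pos: [0.4469, 0.0269, 0.2852]
ee_rot: [3.132, -0.239, 0.0]
ft_force: [1.0, 0.1, 0.1]
width: 0.0249
grasp_force: 29.1
time_s: 11.5
ee_pos: [0.4671, -0.1328, 0.2849]
ee_rot: [-3.139, 0.116, 0.001]
ft_force: [0.8, -0.1, -0.2]
width: 0.0255
grasp_force: 29.1
top 0.67 [165. 210. 182. 234.] [0.442 0.308 0.027]
top 0.59 [289. 207. 298. 219.] [ 0.425 -0.128  0.298]
118
side 0.7 [299. 155. 314. 178.] [ 0.429 -0.129  0.295]
side 0.69 [152. 244. 184. 270.] [0.44  0.306 0.025]
side 0.67 [112. 187. 157. 236.] [0.57  0.354 0.094]
286
```

View pics/side5.png

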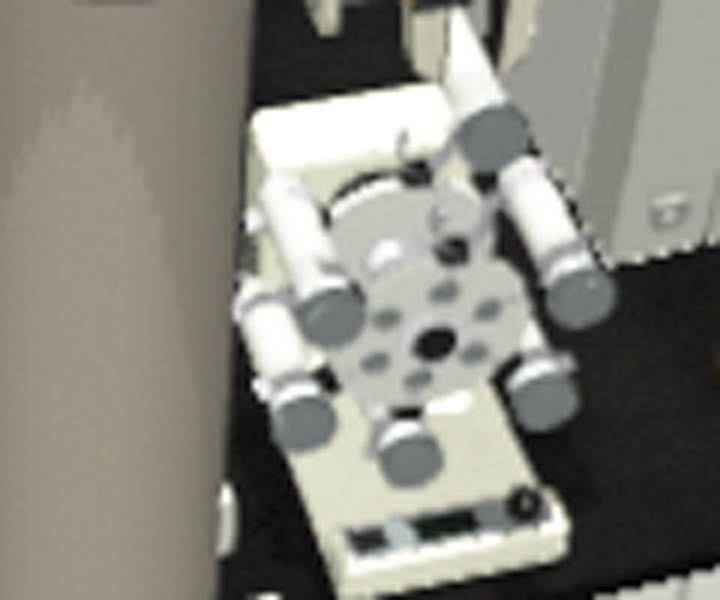

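The side crop shows the tube held, cap toward us at (490,140), above the empty clip at (440,190). I'll check its level and position in the hand.

Run:
```python
from h import *
yaw=-.0686;c,s=np.cos(yaw),np.sin(yaw)
for cam in("side","top"):
    Q=np.load(cam+".npy").reshape(-1,3);d=Q-[.4671,-.1328,.287]
    x=c*d[:,0]+s*d[:,1];y=-s*d[:,0]+c*d[:,1];z=d[:,2]
    m=(abs(y)<.03)&(abs(z)<.03)&(x>-.08)&(x<.08);x,y,z=x[m],y[m],z[m]
    print(cam,"cap end",np.percentile(x,[0,1,3]),"cone end",np.percentile(x,[97,99,100]))
    for a in range(-64,64,8):
        k=(x>a/1e3)&(x<(a+8)/1e3)
        if k.sum()>2: print(a,k.sum(),"y",np.round(np.percentile(y[k],[5,95])*1e3,1),"z",np.round(np.percentile(z[k],[5,95])*1e3,1))
```

```text
side cap end [-0.06002199 -0.05885851 -0.05780355] cone end [0.01676985 0.02520962 0.03064664]
-64 43 y [-12.6  14.8] z [-12.1  13.5]
-56 52 y [-10.3  16.6] z [-14.2  15.2]
-48 18 y [-11.1  16.9] z [ 2.  15.4]
-40 16 y [-4.5 13.1] z [ 3.2 14.2]
-32 19 y [-8.2 13.6] z [-1.6 12.1]
-24 19 y [-5.9 13.7] z [-2.5 13. ]
-16 81 y [-26.4  26.2] z [ 4.4 29. ]
-8 24 y [-14.1  29.1] z [ 5.9 26.7]
0 22 y [-13.2  29.5] z [ 7.9 26.3]
8 7 y [-9.5  2.3] z [ 9.1 13.3]
16 7 y [-9.3 -0.9] z [ 7.5 13.1]
24 4 y [-9.9 -4.9] z [ 8.8 12.8]
top cap end [-0.05870904 -0.05860806 -0.05850384] cone end [-0.02316639 -0.02222295 -0.01375556]
-64 18 y [-12.2  15.4] z [-14.4  14.2]
-56 32 y [-10.9  18.1] z [ 3.5 19.4]
-48 20 y [-10.  16.] z [ 7.4 15.6]
-40 24 y [-9.3 14.8] z [ 3.8 12.8]
-32 18 y [-9.9 15.2] z [ 2.9 14.9]
-24 5 y [-5.2  6.5] z [ 7.6 13.5]
```

```bash
python3 -m crank '[{"slide":[0.002,-0.001,-0.025],"roll":0},{"slide":[0,0,-0.025],"roll":0},{"slide":[0,0,-0.01],"roll":0},{"slide":[0,0,0],"roll":0}]'; python3 -m crank '[{"slide":[0,0,-0.004],"roll":0},{"slide":[0,0.001,-0.003],"roll":0},{"slide":[0,0,0],"roll":0}]';python3 -m crank '[{"slide":[0,0.001,-0.003],"roll":0},{"slide":[0,0,0],"roll":0}]'
```

```text
time_s: 12.2
ee_pos: [0.4693, -0.1342, 0.225]
ee_rot: [-3.139, 0.116, 0.001]
ft_force: [-1.3, 0.5, -1.1]
width: 0.0254
grasp_force: 29.1
time_s: 12.58
ee_pos: [0.4703, -0.1339, 0.2194]
ee_rot: [3.138, -0.116, 0.006]
ft_force: [0.7, 0.2, 4.4]
width: 0.0254
grasp_force: 29.8
time_s: 12.82
ee_pos: [0.4706, -0.1333, 0.2166]
ee_rot: [3.137, -0.116, 0.007]
ft_force: [1.6, -1.8, 6.6]
width: 0.0252
grasp_force: 29.9
```

Contact is where expected, so I keep pressing.

```bash
python3 -m crank '[{"slide":[0,0,-0.003],"roll":0},{"slide":[0,0,0],"roll":0}]'; python3 -m crank '[{"slide":[0,0,-0.003],"roll":0},{"slide":[0,0,0],"roll":0}]';python3 -m crank '[{"slide":[0,0.001,-0.003],"roll":0},{"slide":[0,0,0],"roll":0}]';python3 -m crank '[{"slide":[0,0,-0.003],"roll":0},{"slide":[0,0,0],"roll":0}]'
```

```text
time_s: 13.08
ee_pos: [0.4706, -0.1331, 0.2135]
ee_rot: [3.138, -0.116, 0.007]
ft_force: [1.9, -0.7, 5.2]
width: 0.025
grasp_force: 29.9
time_s: 13.32
ee_pos: [0.4702, -0.1325, 0.2095]
ee_rot: [3.139, -0.116, 0.004]
ft_force: [3.3, -0.3, 1.0]
width: 0.0252
grasp_force: 29.4
time_s: 13.58
ee_pos: [0.4689, -0.1315, 0.2052]
ee_rot: [3.139, -0.116, -0.002]
ft_force: [2.3, -2.0, -4.8]
width: 0.0255
grasp_force: 28.6
time_s: 13.82
ee_pos: [0.4691, -0.1317, 0.2046]
ee_rot: [3.138, -0.116, 0.001]
ft_force: [-4.0, -0.4, 12.0]
width: 0.0254
grasp_force: 30.6
```

```bash
python3 -m crank '[{"slide":[0,0,0],"roll":0},{"slide":[0,0,0],"roll":0},{"slide":[0,0,0],"roll":0}]' 0.45; python3 -m crank '[{"slide":[0,0,0.02],"roll":0},{"slide":[0,0,0.04],"roll":0},{"slide":[0,0,0.03],"roll":0},{"slide":[-0.02,-0.05,0],"roll":0},{"slide":[-0.03,-0.05,0],"roll":0},{"slide":[-0.02,-0.06,0],"roll":0},{"slide":[-0.02,-0.03,0],"roll":0},{"slide":[0,0,0],"roll":0}]' 0
python3 - <<'E'
from h import *
for c in("top","side"):
    p,d=grab_frame(c);P=cloud(c,d).reshape(-1,3)
    M=P[(P[:,0]>.36)&(P[:,0]<.56)&(P[:,1]>-.23)&(P[:,1]<-.02)&(P[:,2]>.09)&(P[:,2]<.236)]
    f=fit_wheel(M,[.469,-.120,-.069,-.1]);print(c,f)
    w=f[0][2];co,s=np.cos(w),np.sin(w);D=P-[.469,-.120,.127];x=co*D[:,0]+s*D[:,1];y=-s*D[:,0]+co*D[:,1];z=D[:,2]
    a=np.arctan2(y,z);r=np.hypot(y,z);m=(abs(a+.13)<.1)&(r>.06)&(r<.125)&(abs(x)<.08)
    for k in range(-64,64,16):
        b=m&(x>k/1e3)&(x<k/1e3+.016)
        if b.sum():print(k,b.sum(),np.round(np.percentile(r[b],[50,98])*1e3,1))
    print("ends",np.percentile(x[m],[0,2,98,100]))
    cv2.imwrite(f"pics/{c}6.png",cv2.resize(p[150:250,225:345],(720,600),interpolation=cv2.INTER_CUBIC)[:,:,::-1])
E
```

```text
time_s: 14.2
ee_pos: [0.469, -0.1312, 0.2027]
ee_rot: [-3.139, 0.117, 0.002]
ft_force: [-0.5, -0.8, -0.2]
width: 0.0412
grasp_force: 0.0
time_s: 15.2
ee_pos: [0.3782, -0.3224, 0.2924]
ee_rot: [-3.138, 0.123, 0.002]
ft_force: [0.0, 1.0, -0.3]
width: 0.0002
grasp_force: 0.0
top (array([ 1.06183023, -0.15680861, -0.06376972, -0.1361562 ]), 903, np.float64(0.0017283385078271322))
-64 19 [94.9 98.6]
-48 25 [94.2 96.8]
-32 23 [91.4 95.6]
-16 21 [92.9 97.2]
0 25 [92.1 97.3]
16 22 [92.  94.7]
32 23 [91.  95.6]
48 6 [86.6 87.3]
ends [-0.05780501 -0.05754131  0.05054701  0.05433537]
side (array([ 0.95115562, -0.16400071, -0.08826693, -0.13601494]), 581, np.float64(0.0015990462327046574))
-64 47 [86.1 98.3]
-48 23 [93.5 96.4]
-32 24 [92.1 94.1]
-16 20 [92.3 95.3]
0 21 [91.2 94. ]
16 18 [91.7 95.7]
32 13 [92.4 94.9]
ends [-0.05969819 -0.05871912  0.03860268  0.04426438]
```

View pics/side6.png

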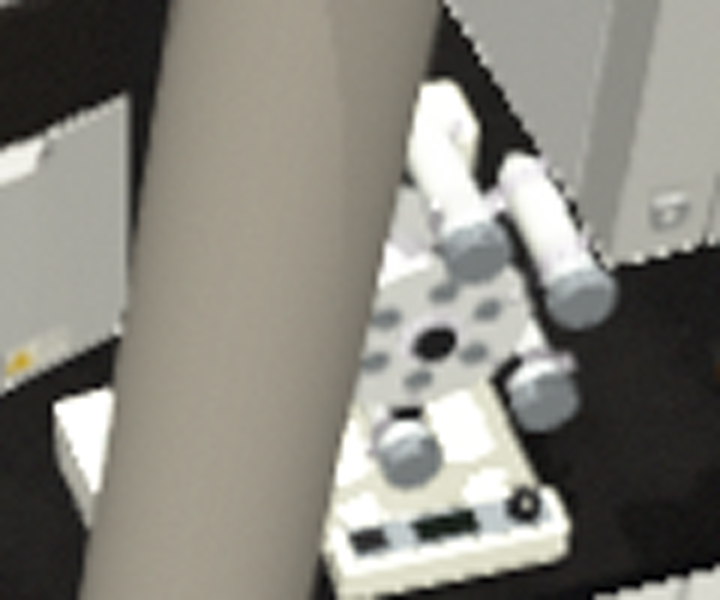

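The tube is seated: its top is at r ≈ 94 mm and level, centred lengthwise within a few mm. Now I push it on over the top.

```bash
python3 -m crank '[{"slide":[0.03,0.05,0],"roll":0},{"slide":[0.03,0.05,0],"roll":0},{"slide":[0.028,0.047,0],"roll":0},{"slide":[0,0,-0.05],"roll":0},{"slide":[0,0,-0.03],"roll":0},{"slide":[0,0,0],"roll":0},{"slide":[0,0.008,0],"roll":0},{"slide":[0,0.008,0],"roll":0}]';  python3 -m crank '[{"slide":[0,0.006,0],"roll":0},{"slide":[0.001,0.006,0],"roll":0}]'; python3 -m crank '[{"slide":[0,0.006,-0.001],"roll":0},{"slide":[0.001,0.006,-0.001],"roll":0}]'
```

```text
time_s: 16.3
ee_pos: [0.4683, -0.1574, 0.2146]
ee_rot: [3.138, -0.116, 0.004]
ft_force: [0.6, -0.6, 0.2]
width: -0.0
grasp_force: 0.0
time_s: 16.55
ee_pos: [0.4687, -0.1454, 0.2136]
ee_rot: [3.139, -0.117, 0.001]
ft_force: [-0.2, 1.1, -0.9]
width: 0.0006
grasp_force: 0.0
time_s: 16.8
ee_pos: [0.4697, -0.1352, 0.2136]
ee_rot: [3.135, -0.116, 0.003]
ft_force: [-9.4, -6.1, 24.5]
width: 0.0007
grasp_force: 12.0
```

Run:
```python
from h import *
for c in("side","top"):
    p,d=grab_frame(c);P=cloud(c,d).reshape(-1,3)
    M=P[(P[:,0]>.36)&(P[:,0]<.56)&(P[:,1]>-.23)&(P[:,1]<-.02)&(P[:,2]>.09)&(P[:,2]<.222)]
    print(c,fit_wheel(M,[.469,-.120,-.069,0]))
    cv2.imwrite(f"pics/{c}7.png",cv2.resize(p[150:250,225:345],(720,600),interpolation=cv2.INTER_CUBIC)[:,:,::-1])
print(telemetry.get_state())
```

```text
side (array([ 0.88830164, -0.15243618, -0.07349137, -0.04425723]), 857, np.float64(0.0016259648194096015))
top (array([ 0.31482042, -0.10969188, -0.05874975, -0.02904057]), 281, np.float64(0.001679480114538761))
{'time_s': 16.9, 'q': array([-0.43440877,  0.2809709 ,  1.63654262, -0.00270317,  1.22051809,
        1.21110924]), 'qvel': array([-0.00571423, -0.00019138,  0.00189875,  0.00585035, -0.00084395,
       -0.00957924]), 'joint_torque': array([  2.19322532, -30.67968607, -20.4154712 ,   1.46014251,
        -1.81196731,   0.12230133]), 'ee_pos': array([ 0.46969735, -0.1346053 ,  0.21374666]), 'ee_rot': array([ 3.13573454, -0.11575893,  0.00361098]), 'ft_force': array([-6.82766203, -2.64882499, 17.7976529 ]), 'ft_torque': array([-0.33118525,  1.24270966,  0.00240881]), 'grasp_force': 8.594775684177876, 'width': 0.000676967264815156}
```

View pics/side7.png

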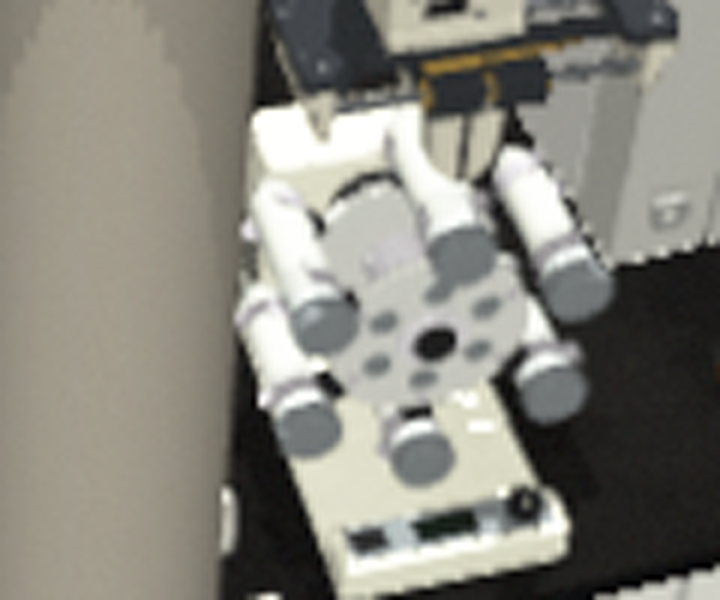

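The wheel has moved only 5°. The tapered fingertips are touching high on the tube, so I back off, go deeper and push again.

```bash
python3 -m crank '[{"slide":[-0.002,-0.028,0],"roll":0},{"slide":[0,0,-0.012],"roll":0},{"slide":[0,0,-0.004],"roll":0},{"slide":[0,0.008,0],"roll":0},{"slide":[0,0.006,0],"roll":0}]';  python3 -m crank '[{"slide":[0,0.006,0],"roll":0},{"slide":[0,0.006,0],"roll":0}]'; python3 -m crank '[{"slide":[0,0.006,0],"roll":0},{"slide":[0.001,0.006,0],"roll":0}]'; python3 -m crank '[{"slide":[0,0.006,0],"roll":0},{"slide":[0.001,0.006,0],"roll":0}]'
```

```text
time_s: 17.52
ee_pos: [0.4677, -0.1472, 0.1952]
ee_rot: [3.139, -0.115, 0.0]
ft_force: [-0.1, -2.6, 0.9]
width: 0.0001
grasp_force: 1.5
time_s: 17.77
ee_pos: [0.4683, -0.1354, 0.1957]
ee_rot: [3.139, -0.116, 0.003]
ft_force: [1.8, -3.1, 1.6]
width: 0.0003
grasp_force: 1.6
time_s: 18.02
ee_pos: [0.4683, -0.1232, 0.1949]
ee_rot: [-3.139, 0.116, 0.001]
ft_force: [-0.5, -1.8, -0.2]
width: 0.0002
grasp_force: 1.0
time_s: 18.27
ee_pos: [0.4692, -0.1112, 0.1948]
ee_rot: [-3.139, 0.117, 0.002]
ft_force: [-0.9, -2.0, 0.7]
width: 0.0005
grasp_force: 1.0
```

```bash
python3 -m crank '[{"slide":[0,0.006,-0.003],"roll":0},{"slide":[0.001,0.006,-0.003],"roll":0},{"slide":[0,0.006,-0.004],"roll":0},{"slide":[0.001,0.006,-0.004],"roll":0},{"slide":[0,0.004,-0.003],"roll":0},{"slide":[0,0,0],"roll":0}]'; python3 -m crank '[{"slide":[0,-0.004,0.04],"roll":0},{"slide":[0,0,0.06],"roll":0},{"slide":[-0.02,-0.05,0],"roll":0},{"slide":[-0.03,-0.06,0],"roll":0},{"slide":[-0.02,-0.06,0],"roll":0},{"slide":[-0.02,-0.05,0],"roll":0},{"slide":[0,0,0],"roll":0}]'
python3 - <<'E'
from h import *
for c in("top","side"):
    p,d=grab_frame(c);P=cloud(c,d).reshape(-1,3)
    M=P[(P[:,0]>.36)&(P[:,0]<.56)&(P[:,1]>-.23)&(P[:,1]<-.02)&(P[:,2]>.09)&(P[:,2]<.226)]
    print(c,fit_wheel(M,[.469,-.120,-.069,.75]))
E
```

```text
time_s: 19.02
ee_pos: [0.4712, -0.0832, 0.1775]
ee_rot: [-3.139, 0.116, 0.002]
ft_force: [-0.0, -0.1, -0.1]
width: 0.0004
grasp_force: 0.0
time_s: 19.9
ee_pos: [0.3822, -0.3058, 0.2774]
ee_rot: [-3.139, 0.125, 0.002]
ft_force: [0.5, 0.5, 1.1]
width: 0.0001
grasp_force: 0.0
top (array([ 0.8206199 , -0.14358691, -0.0688892 ,  0.8445343 ]), 975, np.float64(0.0018585188377792002))
side (array([ 0.86116053, -0.15310715, -0.0809064 ,  0.84684308]), 604, np.float64(0.0016420712223008133))
```

```bash
python3 -m crank '[{"slide":[0.03,0.045,0],"roll":0},{"slide":[0.03,0.045,0],"roll":0},{"slide":[0.024,0.036,0],"roll":0},{"slide":[0,0,-0.05],"roll":0},{"slide":[0,0,-0.033],"roll":0},{"slide":[0,0,0],"roll":0},{"slide":[0.001,0.01,0],"roll":0},{"slide":[0,0.008,0],"roll":0}]';  python3 -m crank '[{"slide":[0,0.006,0],"roll":0},{"slide":[0.001,0.006,0],"roll":0},{"slide":[0,0.006,0],"roll":0}]'; python3 -m crank '[{"slide":[0.001,0.006,0],"roll":0},{"slide":[0,0.006,0],"roll":0},{"slide":[0.001,0.006,0],"roll":0},{"slide":[0,0.006,0],"roll":0}]'
```

```text
time_s: 21.0
ee_pos: [0.4703, -0.1595, 0.1978]
ee_rot: [3.136, -0.116, 0.008]
ft_force: [-2.6, -5.3, 12.4]
width: 0.0005
grasp_force: 6.4
time_s: 21.38
ee_pos: [0.4709, -0.141, 0.1969]
ee_rot: [3.137, -0.116, 0.006]
ft_force: [0.4, -2.0, 4.3]
width: 0.0004
grasp_force: 1.6
time_s: 21.88
ee_pos: [0.4716, -0.1164, 0.1947]
ee_rot: [-3.139, 0.116, 0.002]
ft_force: [-0.7, -1.3, 0.7]
width: 0.0004
grasp_force: 0.8
```

```bash
python3 -m crank '[{"slide":[0,0.007,-0.002],"roll":0},{"slide":[0,0.007,-0.003],"roll":0},{"slide":[0,0.007,-0.004],"roll":0},{"slide":[0,0.007,-0.005],"roll":0},{"slide":[0,0.007,-0.005],"roll":0},{"slide":[0,0.006,-0.004],"roll":0},{"slide":[0,0,0],"roll":0}]'; python3 -m crank '[{"slide":[0,-0.004,0.04],"roll":0},{"slide":[0,0,0.06],"roll":0},{"slide":[-0.02,-0.05,0],"roll":0},{"slide":[-0.03,-0.06,0],"roll":0},{"slide":[-0.02,-0.06,0],"roll":0},{"slide":[-0.02,-0.05,0],"roll":0},{"slide":[0,0,0],"roll":0}]'
python3 - <<'E'
from h import *
for c in("top","side"):
    p,d=grab_frame(c);P=cloud(c,d).reshape(-1,3)
    M=P[(P[:,0]>.36)&(P[:,0]<.56)&(P[:,1]>-.23)&(P[:,1]<-.02)&(P[:,2]>.09)&(P[:,2]<.226)]
    print(c,fit_wheel(M,[.469,-.120,-.069,1.0]))
    cv2.imwrite(f"pics/{c}8.png",cv2.resize(p[150:250,225:345],(720,600),interpolation=cv2.INTER_CUBIC)[:,:,::-1])
E
```

```text
time_s: 22.75
ee_pos: [0.4712, -0.0752, 0.1714]
ee_rot: [-3.139, 0.116, 0.003]
ft_force: [-0.1, 0.1, -1.0]
width: 0.0002
grasp_force: 0.0
time_s: 23.62
ee_pos: [0.3825, -0.2979, 0.2716]
ee_rot: [-3.139, 0.125, 0.001]
ft_force: [1.2, -0.1, 0.5]
width: 0.0005
grasp_force: 0.0
top (array([ 0.99209737, -0.15595975, -0.06952176,  0.97901035]), 851, np.float64(0.001852916606386902))
side (array([ 1.34529545, -0.18271756, -0.07008018, -0.06677335]), 603, np.float64(0.001573492946574273))
```

View pics/top8.png

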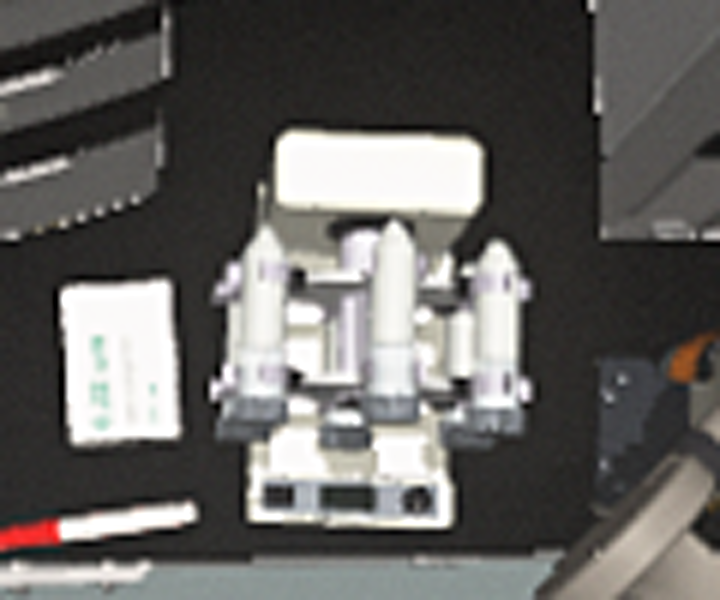

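The top view shows the wheel with six tubes and the pushed tube at +56°. That puts the new tube at about 2.03 rad, lower left with its cap near (240,425), and the arm is clear of everything.

```bash
python3 -c "
from plant import robot
print(robot.close_job())"
```

```text
the job is handed in; nothing more can be done
None
```

The job is handed in: the spare tube snapped home in the empty clip and the wheel is at rest, with that tube hanging about 2.03 rad (116°) from straight up. I measured its seat at the top only, so its seat while hanging was not checked up close; the job's own verdict was not shown.

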